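Clear the cover and show the strainer plate

ROBOT

A 6-joint arm with a two-finger parallel gripper is mounted at the origin on a cart in front of the work surface, level with it; the furniture and walls round the work are solid. World frame = base frame: x ahead of the robot, y to its left, z up, the work surface at z = 0. Lengths are in m, angles in rad, forces in N, time in s.
With the tool pointing down it reaches from about 0.35 to 0.775 m from the base axis. Payload 5.5 kg.
Tool frame: the origin (TCP) lies midway between the tips of the shut fingers; the grasp point (between the pads) lies 19 mm behind it; z points along the fingers, y is the line along which they close (so a half turn about z gives the same grasp; the last joint's range is limited). The gripper opens to 85 mm and grips with 20 to 120 N. Pads are 22 mm wide; open, the fingers measure 114 mm over their backs; the gripper's body (76 mm by 85 mm) begins 54 mm behind the grasp point. The pads swing forward as they close: fully open they stand 13 mm farther back than shut.
Start: joints at [0.987, 0.313, 0.046, 1.304, 0, 1.431], TCP at [0.247, 0.519, 0.231] pointing down, gripper open.
Joint ranges: [-2.76, 2.76], [-0.86, 1.69], [-1.03, 1.26], [-2.2, 2.34], [-1.47, 1.5], [-3.14, 3.14]. Speed limits (rad/s): [2.57, 2.57, 3.14, 3.14, 3.14, 3.14].

INTERFACE

Orientations are given as a unit quaternion [w, x, y, z].
In Python, from workcell import telemetry, imaging, env gives the robot as it stands. The module is installed in compiled form; this text tells all that it offers.
- The arm moves only by the tool step_arm, never from a script. Its argument "moves" is a list of rows, each a list of 3 entries, a list of its own where there are three numbers: the shift along the tool's x, y, z in mm, then the turn, a rotation vector about the tool's x, y, z in rad, then the finger opening in mm, from 0 to 85.4. A call has 1 to 8 rows; each row is the pose to reach, as a shift and turn from the pose commanded when the call began, along the tool's axes at that moment; what a row does not reach only later rows make up. A row lasts 1/12 s, in which the tool goes at most 41.7 mm and 7.16 degrees, less where a joint would pass 70% of its speed; a pose out of reach is approached as far as the arm can. A call with a gripper value outside its range is refused whole. The fingers move at their own pace and stop on an object; "grip_force" is the grip in N (left out, the last holds). Time passes only in rows, so rows that repeat a pose let the fingers close. It gives the time, the measured TCP pose, the force, the opening and the grip force at its end, in the units of the state.
- telemetry.get_state(): the state, without advancing time (a new reading comes with each control period).
- imaging.read_camera(name): name is "side" or "top"; returns the picture (480x640x3 uint8, red, green, blue); there is no depth.
- imaging.camera_params(name): a dict with "camera_matrix" (3x3 intrinsics, pixels), "D" ([k1, k2, p1, p2, k3] as OpenCV has them; the pictures are not rectified), "pose" (4x4, takes a point from camera to world coordinates). Camera axes: x right, y up, looking along -z (the intrinsics and any distortion apply to the point x, -y, -z); pixel columns grow to the right and rows downward; lengths in m; the calibration is good to about 2 mm. A picture is of the moment at which its call begins. camera_params takes no time and is no camera call.
- env.hand_in(): hands the job in; it is judged then, once.
The state is a dict: "clock": time; "joint_pos": joint angles; "qvel": joint speeds; "tau": joint torques, N m; "tcp_pos": TCP position; "orientation": TCP orientation; "wrist_force": force on the tool from outside, world axes, zero at the start; "ft_torque": the same for the moment, N m; "finger_gap": finger opening in m; "grip_force": force on a finger pad.
Only numpy, scipy, OpenCV 4.12 (cv2) and the standard library are available. Lean on these libraries where they do the work, as an engineer would, in place of code of your own. Each camera call takes 0.05 s, during which the arm holds its last target. There are 200 camera calls.

TASK

A pipe coupling and a short bar have been left lying on the cover flap of the strainer box: put both into the open tray, without dropping them from a height. Then lift the flap by its front tab until it stands open past upright, draw the hidden strainer plate straight up out of its slot and present it: hold it up, upright, its lower edge about 10 cm or more above the top of the box, with a broad perforated face turned squarely to the bench's front edge (towards the robot). Finish still holding it there in the gripper, with the flap left open, the two fittings lying in the tray and the other things on the bench left where they are.

Things in the scene. Friction and masses are not known exactly. Their poses are not given: they have to be found in the camera images.
- strainer_box: grey metal box bolted down, 130 (x) x 160 (y) x 85 mm high, walls and floor 5 mm. Origin: centre of its underside; x points from the front (tab side) to the hinge side. Its place varies; box and tray may change sides. Feet project 17 mm at both y sides. Inside, at y = 0, a slot along x holds the plate on edge: ribs only at front and back wall, 12 mm long, 50 mm high; else empty
- flap (a joint): opening angle of the cover flap (rad): 0 shut and level, 1.57 upright, stop at 1.9 leaning back. It turns about the line through flap_hinge along the box's y. A stiff hinge (0.18 N m friction): it stays where it is left; lifting at the tab takes about 2 N
- flap_hinge (a point): point on the hinge line, middle of the far top edge: box frame (67, 0, 86) mm. The shut flap is a bare-metal plate 164 mm wide (y), 6 mm thick, underside 86 mm and top 92 mm above the bench, its front edge 135 mm before the hinge line
- flap_tab (a point): middle of the pull tab that juts out in the flap's plane from the middle of its front edge: 30 mm wide (box's y), 8 mm thick, 34 mm long; the point is 13 mm behind the tab's tip, 21 mm ahead of the flap's edge, 156 mm from the hinge line, 4 mm above the underside plane; moves with the flap. Pinched by its sides (along box y) it turns in the fingers with some drag
- strainer_plate: hidden under the flap: bare-steel perforated plate on edge in the slot, 0.13 to 0.21 kg, 106 (x) x 6 (y) x 70 mm (z). Its top 14 mm is a grip rim 10 mm thick (y), 100 mm long. Origin: centre of its lower edge, on the box's floor (5 mm above the bench); rim 61 to 75 mm above the bench. Broad faces look along its own y, sideways in the box. Play 2 mm each side, 7 mm each end; lifts straight up
- tray: open grey plastic tray fixed to the bench, 170 x 170 x 45 mm high, walls and floor 5 mm. Origin: centre of its underside, x and y along its sides
- coupling: small dark pipe coupling (open tube with a bright cut rim), 47 mm outer diameter, 50 mm high, 0.22 kg, standing upright on the shut flap at the start, on one half of it. Origin: centre of its underside, z along its axis
- coupling_mid (a point): centre of the coupling, half way up its axis
- bar: short plain grey bar offcut lying on the other half of the shut flap, 13 mm thick and high, 63 mm long along its own y. Origin: centre of its underside
- bar_mid (a point): centre of the bar
- front (a point): fixed mark of the bench: its x axis points straight away from the bench's front edge to the back (world x)
- big_coupling: bystander: larger dark pipe coupling, 58 mm diameter, 62 mm high, standing on the bench between box and tray; leave it alone. Origin: centre of its underside
- marker: bystander: white marker with a black cap, 17 x 127 x 18 mm, lying on the bench near its front; leave it alone. Origin: centre of its underside
- brush: bystander: flat bench brush with a wooden handle, 36 x 216 x 14 mm, lying crosswise at the back right; leave it alone. Origin: centre of its underside
There are look-alikes about, which are no part of the job. Leave any blue or yellow look-alike of the coupling alone. Several things have the shape of the bar; the one meant has the colours described above.

How it is judged:
On the way, in this order (a step that is already met when the one before it is completed fails the run):
1. the coupling and the bar lie in the tray, let go, the flap still shut (x of coupling_mid in the frame of tray between -0.075 and 0.075 m and y of coupling_mid in the frame of tray between -0.075 and 0.075 m and z of coupling_mid in the frame of tray between 0 and 0.05 m and x of bar_mid in the frame of tray between -0.075 and 0.075 m and y of bar_mid in the frame of tray between -0.075 and 0.075 m and z of bar_mid in the frame of tray between 0 and 0.05 m and contact force between each of coupling, bar and the fingers below 0.05 N and value of joint flap below 0.2 rad), for 0.2 s.
2. the flap stands open past upright, the plate still in its slot (value of joint flap above 1.57 rad and height (world z) of strainer_plate below 0.03 m), for 0.2 s.
3. the plate is drawn out of the box (height (world z) of strainer_plate above 0.1 m and contact force between strainer_plate and the fingers above 1 N), for 0.1 s.
At the end, for the whole second after the job is handed in: Coupling and bar lie still in the tray; flap open over 1.5 rad; the gripper holds the plate still (grip over 1 N), touching neither box nor tray, lower edge over 0.17 m above the bench, upright within 15 degrees, a broad face square to the bench front within 17 degrees (x of coupling_mid in the frame of tray between -0.075 and 0.075 m and y of coupling_mid in the frame of tray between -0.075 and 0.075 m and z of coupling_mid in the frame of tray between 0 and 0.05 m and x of bar_mid in the frame of tray between -0.075 and 0.075 m and y of bar_mid in the frame of tray between -0.075 and 0.075 m and z of bar_mid in the frame of tray between 0 and 0.05 m and value of joint flap above 1.5 rad and height (world z) of strainer_plate above 0.17 m and angle between strainer_plate's own z axis and vertical below 0.26 rad and angle between the y axis of strainer_plate and the x axis of front, either way round below 0.3 rad and contact force between strainer_plate and the fingers above 1 N and linear speed of each of strainer_plate, coupling, bar below 0.03 m/s and contact force between strainer_plate and strainer_box below 0.05 N and contact force between strainer_plate and tray below 0.05 N); the arm keeps its last pose, push and grip.
It fails at once if a fitting is dropped from a height (loose more than 0.15 m above the bench) ((height (world z) of coupling_mid above 0.15 m and contact force between coupling and the fingers below 0.01 N) or (height (world z) of bar_mid above 0.15 m and contact force between bar and the fingers below 0.01 N)).
It fails at once if a bystander is moved by more than 3 cm (distance of any of big_coupling, marker, brush from where it was at the start of the episode above 0.03 m).
It also fails if it takes over 67 s, if anything falls off the work surface, if the arm or the gripper's body presses on something with over 40 N, if the wrist force passes 120 N, or if a joint passes its speed limit or range.

## Working session

There is one attempt and no reset: what is moved stays moved. The work goes in short steps, Python scripts to look and compute and a tool call to move; the robot and the scene stay as the last step left them, time stands still between calls to the robot, and variables do not carry over. Pictures are saved under pics/ and viewed, at most 10 in all, crops included, and the job is handed in when it is done.

Besides the shell and the picture viewer there is one more tool, called after "Call:" as a command line: name --argument value ..., lists and objects as JSON in quotes. step_arm: Moves the arm, as the interface text tells. Its arguments: {"type":"object","properties":{"moves":{"type":"array"},"grip_force":{"type":"number"}},"required":["moves"]}

```bash
mkdir -p pics
python3 - <<'E'
from workcell import telemetry, imaging
import cv2
for n in("top","side"):
    cv2.imwrite(f"pics/{n}0.png",imaging.read_camera(n)[:,:,::-1]); p=imaging.camera_params(n); print(n,p)
print(telemetry.get_state())
E
```

```text
top {'camera_matrix': array([[442.34343033,   0.        , 320.59933182],
       [  0.        , 442.34343033, 235.05448001],
       [  0.        ,   0.        ,   1.        ]]), 'D': array([-0.05296647,  0.        ,  0.        ,  0.        ,  0.        ]), 'pose': array([[ 0.00557408,  0.99159238, -0.12928066,  0.44049721],
       [-0.99978164,  0.00292246, -0.0206912 ,  0.03672253],
       [-0.02013941,  0.12936777,  0.99139214,  0.9584124 ],
       [ 0.        ,  0.        ,  0.        ,  1.        ]])}
side {'camera_matrix': array([[595.54928651,   0.        , 331.42564295],
       [  0.        , 595.54928651, 239.02218876],
       [  0.        ,   0.        ,   1.        ]]), 'D': array([-0.14247089,  0.        ,  0.        ,  0.        ,  0.        ]), 'pose': array([[-0.99726417, -0.04678773,  0.05722842,  0.61137288],
       [ 0.07238576, -0.4611954 ,  0.88434106,  1.08663855],
       [-0.01498283,  0.88606417,  0.46332041,  0.65139538],
       [ 0.        ,  0.        ,  0.        ,  1.        ]])}
{'clock': 0.1, 'joint_pos': array([ 9.87411720e-01,  3.13939421e-01,  4.50796546e-02,  1.30362647e+00,
       -1.24148130e-05,  1.43119834e+00]), 'qvel': array([ 0.00143228, -0.00031258,  0.00285168, -0.00108264,  0.00032029,
       -0.0005938 ]), 'tau': array([ 3.80936239e-03, -4.81724918e+01,  2.99244010e+01,  1.27417658e-02,
       -8.73252702e-05, -4.32855799e-06]), 'tcp_pos': array([0.24663101, 0.51889675, 0.23048474]), 'orientation': array([-2.93027736e-04,  2.20076825e-01,  9.75482177e-01, -7.92538952e-04]), 'wrist_force': array([-0.02717368, -0.11946062,  0.35543569]), 'ft_torque': array([0.03682701, 0.03556056, 0.04648705]), 'grip_force': 0.0, 'finger_gap': 0.08547908305210697}
```

View pics/top0.png

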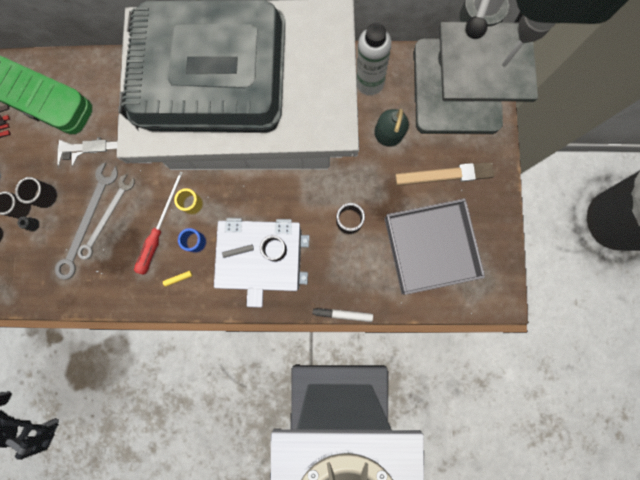

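View pics/side0.png

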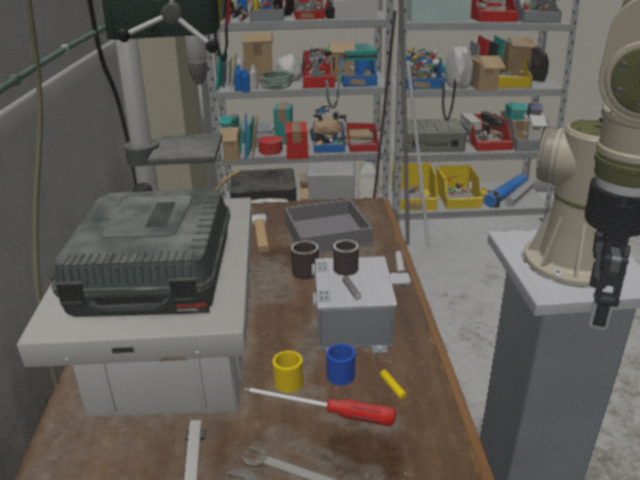

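The top view shows these candidates:
- **Coupling:** dark (273,249) on the flap. Look-alikes are blue (191,240), yellow (186,200) and the big one (350,218).
- **Bar:** grey (238,251) on the flap. The look-alike is yellow (177,279).
- **Other objects:** the tray is at about (435,246), the flap tab at (255,298), the marker at (343,314) and the brush at (445,174).

I choose the dark coupling and the grey bar on the flap, and check them in a crop.

Run:
```python
import cv2
im=cv2.imread("pics/top0.png")
c=im[210:312,205:315]; cv2.imwrite("pics/crop1.png",cv2.resize(c,None,fx=5.8,fy=5.8,interpolation=cv2.INTER_CUBIC))
```

```text
(no output)
```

View pics/crop1.png

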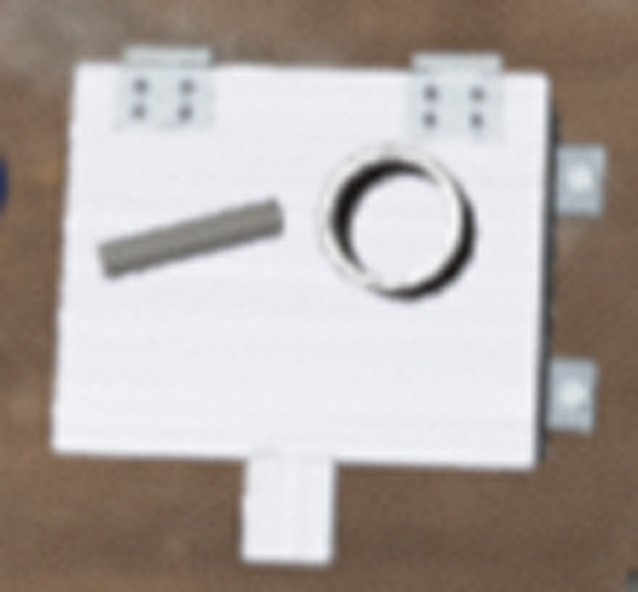

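The crop confirms the choice. The dark coupling's rim centre is at crop (397,221), and the grey bar runs from (105,260) to (278,215). The flap corners and the tab (tip at about (288,562)) are clear.

```bash
cat > h.py <<'E'
import numpy as np, cv2
from workcell import telemetry, imaging
from scipy.spatial.transform import Rotation as R
def ray(cam,uv,z):
    p=imaging.camera_params(cam);T=p["pose"]
    n=cv2.undistortPoints(np.array(uv,float).reshape(-1,1,2),p["camera_matrix"],p["D"]).reshape(-1,2)
    d=np.c_[n[:,0],-n[:,1],-np.ones(len(n))]@T[:3,:3].T
    return T[:3,3]+d*((z-T[2,3])/d[:,2])[:,None]
def proj(cam,P):
    p=imaging.camera_params(cam);T=p["pose"]
    q=(np.array(P,float).reshape(-1,3)-T[:3,3])@T[:3,:3]*[1,-1,-1]
    return cv2.projectPoints(q,np.zeros(3),np.zeros(3),p["camera_matrix"],p["D"])[0].reshape(-1,2)
def tool():
    s=telemetry.get_state(); q=s["orientation"]
    return s["tcp_pos"],R.from_quat([*q[1:],q[0]]),s
def rel(p,yaw_close,R2=None):
    """shift mm & rotvec to reach TCP p, pointing down with closing line at yaw (world)"""
    t,r,s=tool()
    best=None
    for k in (0,np.pi):
        a=yaw_close+k; y=[np.cos(a),np.sin(a),0]; z=[0,0,-1]; x=np.cross(y,z)
        m=R.from_matrix(np.c_[x,y,z]); v=(r.inv()*m).as_rotvec()
        if best is None or np.linalg.norm(v)<np.linalg.norm(best): best=v
    print("shift",(r.inv().apply(np.array(p)-t)*1000).round(1),"rot",best.round(3),"| tcp",t.round(4),"down-axis",r.as_matrix()[:,2].round(3),"y",r.as_matrix()[:,1].round(3))
E
python3 - <<'E'
from h import *
f=lambda a:(np.array(a,float)+.5)/5.8-.5+[205,210]
fl=ray("top",f([(75,63),(548,75),(538,467),(52,452)]),.092);print("flap",fl.round(4))
print("sizes",[np.linalg.norm(fl[i]-fl[(i+1)%4]).round(4) for i in range(4)])
print("tabtip",ray("top",f([(243,562),(333,563)]),.094).mean(0).round(4))
print("coup",ray("top",f([(397,221)]),.142).round(4))
b=ray("top",f([(105,260),(278,215)]),.105);print("bar",b.round(4),b.mean(0).round(4),np.linalg.norm(b[0]-b[1]),np.arctan2(*(b[0]-b[1])[[1,0]]))
t=ray("top",[(388,215),(465,200),(482,276),(405,293)],.045);print("tray",t.round(4),t.mean(0).round(4))
print("big",ray("top",[(350,217)],.062).round(4),"marker",ray("top",[(313,312),(373,317)],.018).round(3))
rel([*ray("top",f([(397,221)]),.142)[0][:2],.22],np.pi/2)
E
```

```text
flap [[0.5823 0.2611 0.092 ]
 [0.5785 0.0977 0.092 ]
 [0.4452 0.0995 0.092 ]
 [0.449  0.2644 0.092 ]]
sizes [np.float64(0.1635), np.float64(0.1333), np.float64(0.1649), np.float64(0.1333)]
tabtip [0.4128 0.1828 0.094 ]
coup [[0.523  0.1421 0.142 ]]
bar [[0.5132 0.2452 0.105 ]
 [0.5286 0.1871 0.105 ]] [0.5209 0.2161 0.105 ] 0.06013943829937141 1.830305812576855
tray [[ 0.6023 -0.085   0.045 ]
 [ 0.6349 -0.2476  0.045 ]
 [ 0.4756 -0.277   0.045 ]
 [ 0.4406 -0.1176  0.045 ]] [ 0.5383 -0.1818  0.045 ]
big [[ 0.5949 -0.0047  0.062 ]] marker [[ 0.4    0.071  0.018]
 [ 0.39  -0.054  0.018]]
shift [-411.4 -221.6   10.8] rot [-0.002 -0.001 -0.444] | tcp [0.2466 0.5189 0.2305] down-axis [-0.001 -0.001 -1.   ] y [ 0.429  0.903 -0.002]
```

Call:
step_arm --moves '[[[-411, -222, 11], [0, 0, 0.867], 85], [[-411, -222, 11], [0, 0, 0.867], 85], [[-411, -222, 11], [0, 0, 0.867], 85], [[-411, -222, 11], [0, 0, 0.867], 85], [[-411, -222, 11], [0, 0, 0.867], 85], [[-411, -222, 11], [0, 0, 0.867], 85], [[-411, -222, 11], [0, 0, 0.867], 85], [[-411, -222, 11], [0, 0, 0.867], 85]]' --grip_force 40

```text
clock: 0.77
tcp_pos: [0.4442, 0.2485, 0.2231]
orientation: [-0.0, 0.611, 0.791, -0.0]
wrist_force: [1.3, 0.3, -0.5]
finger_gap: 0.0849
grip_force: 0.0
```

Run:
```python
from h import *
rel([.523,.142,.19],.26)
```

```text
shift [-123.    49.4   33.1] rot [-0.    -0.    -0.005] | tcp [0.4442 0.2485 0.2231] down-axis [-0. -0. -1.] y [ 0.968  0.252 -0.   ]
```

Call:
step_arm --moves '[[[-123, 49, 33], [0, 0, -0.005], 85], [[-123, 49, 33], [0, 0, -0.005], 85], [[-123, 49, 33], [0, 0, -0.005], 85], [[-123, 49, 33], [0, 0, -0.005], 85], [[-123, 49, 33], [0, 0, -0.005], 85], [[-123, 49, 33], [0, 0, -0.005], 85]]'

```text
clock: 1.27
tcp_pos: [0.5222, 0.1437, 0.1898]
orientation: [-0.001, 0.608, 0.794, -0.0]
wrist_force: [-0.0, -0.0, 0.2]
finger_gap: 0.0846
grip_force: 0.0
```

Run:
```python
from h import *
rel([.523,.142,.107],.26)
s=np.hstack([imaging.read_camera("top")[190:330,190:330],imaging.read_camera("side")[190:330,270:410]])
cv2.imwrite("pics/c2.png",cv2.resize(s[:,:,::-1],None,fx=2.8,fy=2.8,interpolation=cv2.INTER_CUBIC))
```

```text
shift [-1.9  0.4 82.8] rot [-0.002 -0.001  0.003] | tcp [0.5222 0.1437 0.1898] down-axis [-0.002  0.    -1.   ] y [ 0.966  0.26  -0.002]
```

View pics/c2.png

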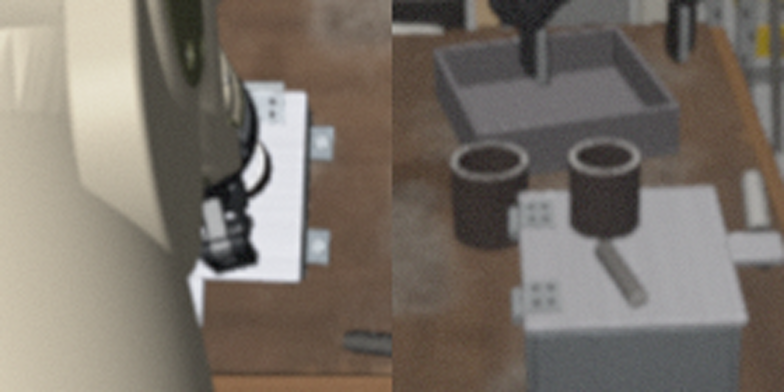

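The top crop shows the gripper over the coupling with the front finger at crop (228,240). In the side crop the fingers at (540,60) and (685,35) straddle the coupling at (605,190). Now I descend and close.

Call:
step_arm --moves '[[[-2, 0, 40], [0, 0, 0], 85], [[-2, 0, 70], [0, 0, 0], 85], [[-2, 0, 82], [0, 0, 0], 85], [[-2, 0, 82], [0, 0, 0], 85], [[-2, 0, 82], [0, 0, 0], 30], [[-2, 0, 82], [0, 0, 0], 30], [[-2, 0, 82], [0, 0, 0], 30], [[-2, 0, 82], [0, 0, 0], 30]]' --grip_force 40

```text
clock: 2.03
tcp_pos: [0.5245, 0.1429, 0.1107]
orientation: [0.001, 0.607, 0.795, 0.001]
wrist_force: [-0.2, 2.0, 3.1]
finger_gap: 0.0458
grip_force: 40.4
```

Call:
step_arm --moves '[[[0, 0, 0], [0, 0, 0], 30], [[0, 0, 0], [0, 0, 0], 30], [[0, 0, 0], [0, 0, 0], 30], [[0, 0, 0], [0, 0, 0], 30]]'

```text
clock: 2.37
tcp_pos: [0.5245, 0.1429, 0.1106]
orientation: [0.001, 0.607, 0.794, 0.002]
wrist_force: [-1.5, 1.9, 6.0]
finger_gap: 0.0459
grip_force: 40.7
```

Call:
step_arm --moves '[[[0, 0, -20], [0, 0, 0], 30], [[0, 0, -40], [0, 0, 0], 30], [[-40, -8, -42], [0, 0, 0], 30], [[-80, -17, -42], [0, 0, 0], 30], [[-120, -25, -42], [0, 0, 0], 30], [[-160, -33, -42], [0, 0, 0], 30], [[-200, -42, -42], [0, 0, 0], 30], [[-240, -50, -42], [0, 0, 0], 30]]'

```text
clock: 3.03
tcp_pos: [0.5375, -0.1044, 0.1509]
orientation: [0.0, 0.607, 0.794, 0.0]
wrist_force: [1.1, 0.0, -2.8]
finger_gap: 0.0456
grip_force: 42.3
```

Run:
```python
from h import *
rel([.545,-.216,.10],.2);tt,r,s=tool();print(s["finger_gap"],s["grip_force"])
```

```text
shift [-109.7  -22.    50.9] rot [0.    0.    0.065] | tcp [ 0.5375 -0.1044  0.1509] down-axis [ 0. -0. -1.] y [0.965 0.262 0.   ]
0.04564530086792972 42.34681609348627
```

Call:
step_arm --moves '[[[-40, -8, 0], [0, 0, 0.06], 30], [[-80, -16, 0], [0, 0, 0.06], 30], [[-110, -22, 15], [0, 0, 0.06], 30], [[-110, -22, 50], [0, 0, 0.06], 30], [[-110, -22, 85], [0, 0, 0.06], 30], [[-110, -22, 105], [0, 0, 0.06], 30], [[-110, -22, 120], [0, 0, 0.06], 30], [[-110, -22, 120], [0, 0, 0.06], 30]]'

```text
clock: 3.7
tcp_pos: [0.5425, -0.2132, 0.0267]
orientation: [-0.004, 0.631, 0.776, -0.001]
wrist_force: [-0.4, 1.1, -3.8]
finger_gap: 0.0458
grip_force: 42.2
```

Call:
step_arm --moves '[[[0, 0, 3], [0, 0, 0], 30], [[0, 0, 5], [0, 0, 0], 30], [[0, 0, 5], [0, 0, 0], 30]]'

```text
clock: 3.95
tcp_pos: [0.5463, -0.2148, 0.0266]
orientation: [0.001, 0.631, 0.776, 0.0]
wrist_force: [0.6, -0.5, -3.7]
finger_gap: 0.0455
grip_force: 42.3
```

Call:
step_arm --moves '[[[0, 0, 3], [0, 0, 0], 30], [[0, 0, 3], [0, 0, 0], 30], [[0, 0, 3], [0, 0, 0], 60], [[0, 0, 3], [0, 0, 0], 60], [[0, 0, 3], [0, 0, 0], 60], [[0, 0, 0], [0, 0, 0], 60], [[0, 0, -40], [0, 0, 0], 60], [[0, 0, -80], [0, 0, 0], 60]]'

```text
clock: 4.62
tcp_pos: [0.5431, -0.2131, 0.104]
orientation: [-0.003, 0.631, 0.776, -0.0]
wrist_force: [1.2, -0.0, 0.4]
finger_gap: 0.0601
grip_force: 0.0
```

Run:
```python
from h import *
rel([.521,.216,.16],.26)
```

```text
shift [424.9  65.4 -54.4] rot [-0.005 -0.005 -0.055] | tcp [ 0.5431 -0.2131  0.104 ] down-axis [-0.006  0.003 -1.   ] y [ 0.979  0.204 -0.005]
```

Call:
step_arm --moves '[[[0, 0, -40], [0, 0, 0], 45], [[40, 6, -56], [0, 0, -0.055], 45], [[80, 12, -56], [0, 0, -0.055], 45], [[120, 18, -56], [0, 0, -0.055], 45], [[160, 24, -56], [0, 0, -0.055], 45], [[200, 31, -56], [0, 0, -0.055], 45], [[240, 37, -56], [0, 0, -0.055], 45], [[280, 43, -56], [0, 0, -0.055], 45]]'

```text
clock: 5.28
tcp_pos: [0.5301, 0.0703, 0.162]
orientation: [0.0, 0.61, 0.793, 0.0]
wrist_force: [0.4, -0.6, -0.9]
finger_gap: 0.0452
grip_force: 0.0
```

Run:
```python
from h import *
rel([.521,.216,.16],.26)
```

```text
shift [143.2  28.6   2. ] rot [ 0.001  0.    -0.   ] | tcp [0.5301 0.0703 0.162 ] down-axis [ 0.001  0.    -1.   ] y [0.966 0.257 0.001]
```

Call:
step_arm --moves '[[[40, 8, 0], [0, 0, 0], 45], [[80, 16, 0], [0, 0, 0], 45], [[120, 24, 0], [0, 0, 0], 45], [[143, 28, 0], [0, 0, 0], 45], [[143, 28, 0], [0, 0, 0], 45], [[143, 28, 0], [0, 0, 0], 45], [[143, 28, 0], [0, 0, 0], 45]]'

```text
clock: 5.87
tcp_pos: [0.5207, 0.2135, 0.1615]
orientation: [0.0, 0.609, 0.793, -0.0]
wrist_force: [-0.8, -0.1, -0.6]
finger_gap: 0.0451
grip_force: 0.0
```

Run:
```python
from h import *
rel([.521,.216,.095],.26)
s=np.hstack([imaging.read_camera("top")[150:330,370:510],imaging.read_camera("side")[190:370,270:410]])
cv2.imwrite("pics/c3.png",cv2.resize(s[:,:,::-1],None,fx=2.8,fy=2.8,interpolation=cv2.INTER_CUBIC))
```

```text
shift [ 2.4  0.9 66.5] rot [-0.  0.  0.] | tcp [0.5207 0.2135 0.1615] down-axis [-0. -0. -1.] y [ 0.966  0.257 -0.   ]
```

View pics/c3.png

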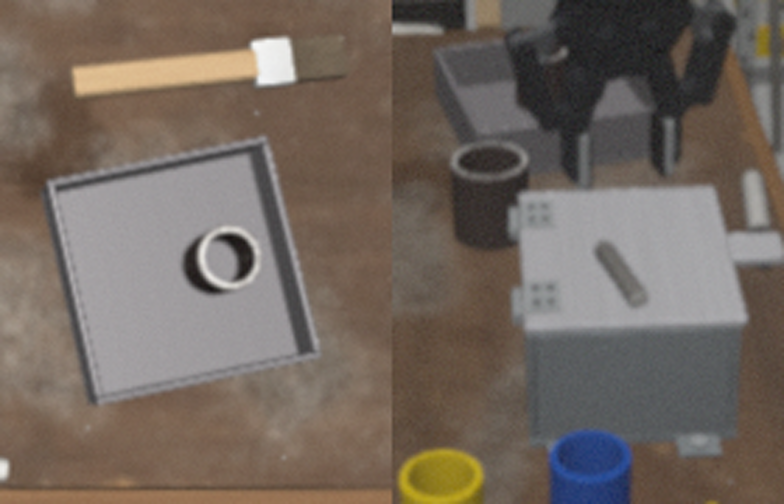

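The coupling stands in the tray at crop (225,260). In the side crop the fingers at (585,180) and (670,170) straddle the bar at (620,275). I descend on the bar.

Call:
step_arm --moves '[[[2, 1, 35], [0, 0, 0], 45], [[2, 1, 55], [0, 0, 0], 45], [[2, 1, 63], [0, 0, 0], 45], [[2, 1, 66], [0, 0, 0], 35], [[2, 1, 66], [0, 0, 0], 5], [[2, 1, 66], [0, 0, 0], 5], [[2, 1, 66], [0, 0, 0], 5], [[2, 1, 66], [0, 0, 0], 5]]'

```text
clock: 6.63
tcp_pos: [0.5222, 0.2162, 0.0967]
orientation: [0.001, 0.61, 0.793, 0.001]
wrist_force: [0.6, 0.1, -1.0]
finger_gap: 0.0114
grip_force: 41.0
```

Call:
step_arm --moves '[[[0, 0, 0], [0, 0, 0], 5], [[0, 0, 0], [0, 0, 0], 5]]'

```text
clock: 6.8
tcp_pos: [0.5221, 0.2162, 0.0966]
orientation: [0.001, 0.609, 0.793, 0.001]
wrist_force: [-0.5, -1.1, 3.3]
finger_gap: 0.012
grip_force: 41.6
```

Call:
step_arm --moves '[[[0, 0, -22], [0, 0, 0], 5], [[0, 0, -45], [0, 0, 0], 5], [[-40, -9, -45], [0, 0, 0], 5], [[-80, -19, -45], [0, 0, 0], 5], [[-120, -28, -45], [0, 0, 0], 5], [[-160, -38, -45], [0, 0, 0], 5], [[-200, -48, -45], [0, 0, 0], 5], [[-240, -57, -45], [0, 0, 0], 5]]'

```text
clock: 7.47
tcp_pos: [0.5274, -0.0322, 0.1407]
orientation: [0.0, 0.609, 0.793, 0.0]
wrist_force: [1.0, 0.7, -0.3]
finger_gap: 0.0117
grip_force: 41.0
```

Run:
```python
from h import *
rel([.5315,-.150,.012],.2);tt,r,s=tool();print(s["finger_gap"],s["grip_force"])
```

```text
shift [-114.9  -26.5  128.7] rot [ 0.    -0.     0.061] | tcp [ 0.5274 -0.0322  0.1407] down-axis [ 0.  0. -1.] y [0.966 0.258 0.   ]
0.01169285194323487 41.04177474975586
```

Call:
step_arm --moves '[[[-40, -9, 0], [0, 0, 0.06], 5], [[-80, -18, 0], [0, 0, 0.06], 5], [[-115, -27, 10], [0, 0, 0.06], 5], [[-115, -27, 45], [0, 0, 0.06], 5], [[-115, -27, 85], [0, 0, 0.06], 5], [[-115, -27, 115], [0, 0, 0.06], 5], [[-115, -27, 127], [0, 0, 0.06], 5], [[-115, -27, 129], [0, 0, 0.06], 5]]'

```text
clock: 8.13
tcp_pos: [0.5292, -0.1479, 0.0089]
orientation: [-0.002, 0.633, 0.774, -0.001]
wrist_force: [0.2, -0.6, -0.1]
finger_gap: 0.0118
grip_force: 42.9
```

Call:
step_arm --moves '[[[0, 0, 0], [0, 0, 0], 5], [[0, 0, 2], [0, 0, 0], 5], [[0, 0, 2], [0, 0, 0], 5]]'

```text
clock: 8.38
tcp_pos: [0.5317, -0.1486, 0.0097]
orientation: [0.0, 0.633, 0.774, 0.0]
wrist_force: [-0.1, -0.8, -0.3]
finger_gap: 0.0119
grip_force: 42.9
```

Call:
step_arm --moves '[[[0, 0, 1], [0, 0, 0], 40], [[0, 0, 1], [0, 0, 0], 40], [[0, 0, 1], [0, 0, 0], 40], [[0, 0, 0], [0, 0, 0], 40], [[0, 0, -30], [0, 0, 0], 40], [[0, 0, -70], [0, 0, 0], 40], [[0, 0, -110], [0, 0, 0], 40], [[0, 0, -130], [0, 0, 0], 40]]'

```text
clock: 9.05
tcp_pos: [0.5332, -0.1494, 0.1445]
orientation: [0.003, 0.633, 0.774, 0.001]
wrist_force: [0.2, -1.3, 0.4]
finger_gap: 0.0398
grip_force: 0.0
```

Run:
```python
from h import *
# tab point and hinge from flap fit
tip=np.array([.4128,.1828]); yaw=-.021; ex=np.array([np.cos(yaw),np.sin(yaw)])
mid=np.array([[0.5823,.2611],[.5785,.0977],[.4452,.0995],[.449,.2644]]).mean(0)
edge=mid-ex*.0675
print("tab via tip",tip+ex*.013,"via edge",edge-ex*.021,"hinge",mid+ex*.0675,tip+ex*.169)
rel([.426,.182,.15],np.pi/2+yaw)
s=imaging.read_camera("top")[180:310,370:500]
cv2.imwrite("pics/c4.png",cv2.resize(s[:,:,::-1],None,fx=3,fy=3,interpolation=cv2.INTER_CUBIC))
```

```text
tab via tip [0.42579713 0.18252702] via edge [0.42526951 0.18253336] hinge [0.58123512 0.1792576 ] [0.58176274 0.17925126]
shift [346.  -39.1  -6.9] rot [ 0.002  0.006 -1.35 ] | tcp [ 0.5332 -0.1494  0.1445] down-axis [ 0.006 -0.002 -1.   ] y [0.98  0.199 0.005]
```

View pics/c4.png

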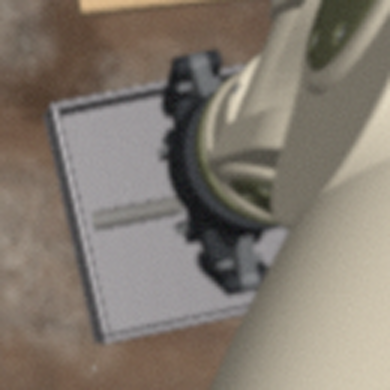

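The top crop shows the bar lying in the tray at crop (140,215), clear of the gripper. Next is the flap tab.

Call:
step_arm --moves '[[[40, -4, -10], [0, 0, -0.12], 50], [[80, -8, -10], [0, 0, -0.24], 50], [[120, -13, -10], [0, 0, -0.36], 50], [[160, -18, -10], [0, 0, -0.48], 50], [[200, -22, -10], [0, 0, -0.6], 50], [[240, -27, -10], [0, 0, -0.72], 50], [[280, -32, -10], [0, 0, -0.84], 50], [[320, -36, -10], [0, 0, -0.96], 50]]'

```text
clock: 9.77
tcp_pos: [0.4313, 0.1594, 0.1496]
orientation: [0.0, 0.201, 0.98, 0.0]
wrist_force: [0.3, 0.1, -0.7]
finger_gap: 0.0502
grip_force: 0.0
```

Run:
```python
from h import *
rel([.424,.1825,.13],np.pi/2-.021)
```

```text
shift [15.9 18.3 19.6] rot [ 0.     0.    -0.384] | tcp [0.4313 0.1594 0.1496] down-axis [ 0.001  0.    -1.   ] y [0.394 0.919 0.   ]
```

Call:
step_arm --moves '[[[16, 18, 10], [0, 0, -0.12], 50], [[16, 18, 19], [0, 0, -0.24], 50], [[16, 18, 19], [0, 0, -0.36], 50], [[16, 18, 19], [0, 0, -0.384], 50], [[16, 18, 19], [0, 0, -0.384], 50], [[16, 18, 19], [0, 0, -0.384], 50]]'

```text
clock: 10.27
tcp_pos: [0.4253, 0.1806, 0.1307]
orientation: [0.0, 0.015, 1.0, 0.0]
wrist_force: [-0.4, -0.2, 0.7]
finger_gap: 0.0498
grip_force: 0.0
```

Run:
```python
from h import *
rel([.424,.1825,.078],np.pi/2-.021)
s=imaging.read_camera("side")[170:370,270:470]
cv2.imwrite("pics/c5.png",cv2.resize(s[:,:,::-1],None,fx=2.8,fy=2.8,interpolation=cv2.INTER_CUBIC))
print((proj("side",[[.424,.1825,.09],[.424,.1825,.13]])-[270,170])*2.8)
```

```text
shift [ 1.4  1.9 52.7] rot [ 0.     0.001 -0.009] | tcp [0.4253 0.1806 0.1307] down-axis [ 0.001  0.    -1.   ] y [0.03 1.   0.  ]
[[373.68889969 304.6265169 ]
 [376.38018601 250.57840785]]
```

View pics/c5.png

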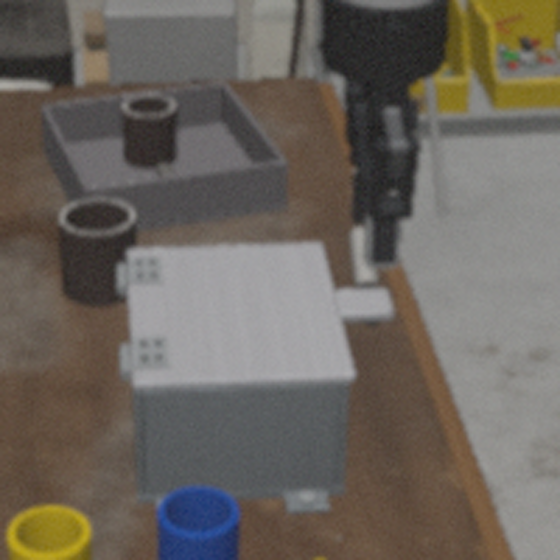

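In the side crop the fingers (385,250) are above the tab (370,303), and both fittings are in the tray. I descend and pinch the tab.

Call:
step_arm --moves '[[[1, 2, 25], [0, 0, -0.009], 50], [[1, 2, 45], [0, 0, -0.009], 50], [[1, 2, 53], [0, 0, -0.009], 50], [[1, 2, 53], [0, 0, -0.009], 50], [[1, 2, 53], [0, 0, -0.009], 15], [[1, 2, 53], [0, 0, -0.009], 15], [[1, 2, 53], [0, 0, -0.009], 15], [[1, 2, 53], [0, 0, -0.009], 15]]' --grip_force 40

```text
clock: 10.98
tcp_pos: [0.4248, 0.1834, 0.0786]
orientation: [0.001, 0.009, 1.0, 0.001]
wrist_force: [-1.4, 2.7, 2.0]
finger_gap: 0.0293
grip_force: 41.7
```

Run:
```python
from h import *
# arc table: TCP displacement (world) for angle a, tab grasp point radius
H=np.array([.5815,.086]); t,r,s=tool(); g0=np.array([t[0],.09])
off=t[[0,2]]-g0
v=g0-H
for a in [.2,.4,.6,.8,1,1.2,1.4,1.6,1.75,1.85,1.9]:
    c,d=np.cos(a),np.sin(a); w=np.array([c*v[0]+d*v[1], -d*v[0]+c*v[1]])
    print(a,((w-v)*1000).round(0))
rel(t,np.pi/2-.021); print(s["wrist_force"],s["finger_gap"],s["grip_force"])
```

```text
0.2 [ 4. 31.]
0.4 [14. 61.]
0.6 [30. 88.]
0.8 [ 50. 111.]
1 [ 75. 130.]
1.2 [104. 144.]
1.4 [134. 151.]
1.6 [165. 153.]
1.75 [189. 150.]
1.85 [204. 146.]
1.9 [211. 143.]
shift [0. 0. 0.] rot [0.002 0.002 0.003] | tcp [0.4248 0.1834 0.0786] down-axis [ 0.002  0.002 -1.   ] y [0.018 1.    0.002]
[-1.42551275  2.70419905  1.99442032] 0.029265757417749658 41.65587365627289
```

Call:
step_arm --moves '[[[-1, 0, -15], [0, 0, 0], 15], [[-4, 0, -31], [0, 0, 0], 15], [[-8, 0, -46], [0, 0, 0], 15], [[-14, 0, -61], [0, 0, 0], 15], [[-21, 0, -75], [0, 0, 0], 15], [[-30, 0, -88], [0, 0, 0], 15], [[-40, 0, -100], [0, 0, 0], 15], [[-50, 0, -111], [0, 0, 0], 15]]'

```text
clock: 11.65
tcp_pos: [0.4746, 0.1821, 0.1888]
orientation: [0.0, 0.009, 1.0, 0.0]
wrist_force: [4.7, 1.8, -11.0]
finger_gap: 0.0292
grip_force: 40.2
```

Call:
step_arm --moves '[[[-12, 0, -10], [0, 0, 0], 15], [[-25, 0, -19], [0, 0, 0], 15], [[-39, 0, -27], [0, 0, 0], 15], [[-54, 0, -33], [0, 0, 0], 15], [[-69, 0, -37], [0, 0, 0], 15], [[-84, 0, -40], [0, 0, 0], 15], [[-99, 0, -42], [0, 0, 0], 15], [[-115, 0, -42], [0, 0, 0], 15]]'

```text
clock: 12.32
tcp_pos: [0.5885, 0.1793, 0.2314]
orientation: [-0.001, 0.009, 1.0, -0.001]
wrist_force: [-3.4, -0.5, 1.6]
finger_gap: 0.0285
grip_force: 39.2
```

Call:
step_arm --moves '[[[-12, 0, 1], [0, 0, 0], 15], [[-24, 0, 3], [0, 0, 0], 15], [[-32, 0, 5], [0, 0, 0], 15], [[-39, 0, 7], [0, 0, 0], 15], [[-39, 0, 7], [0, 0, 0], 15], [[-39, 0, 7], [0, 0, 0], 15]]'

```text
clock: 12.82
tcp_pos: [0.6299, 0.1783, 0.2255]
orientation: [0.002, 0.009, 1.0, -0.001]
wrist_force: [2.5, -1.4, 5.5]
finger_gap: 0.0281
grip_force: 39.2
```

Run:
```python
from h import *
s=imaging.read_camera("side")[60:370,230:520]
cv2.imwrite("pics/c6.png",cv2.resize(s[:,:,::-1],None,fx=1.9,fy=1.9,interpolation=cv2.INTER_CUBIC))
```

```text
(no output)
```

View pics/c6.png

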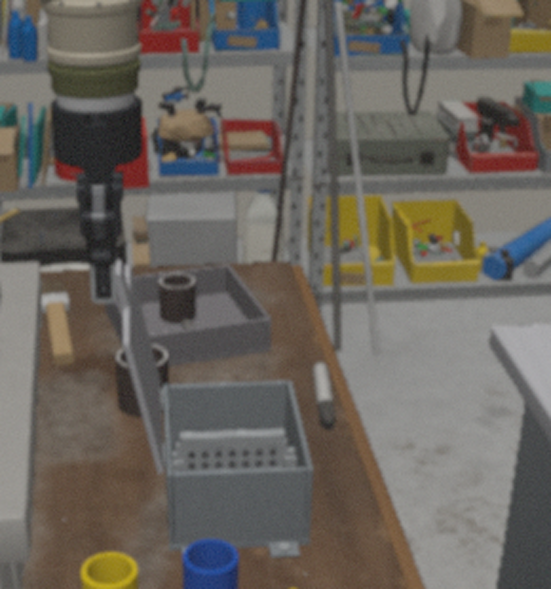

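The flap leans back past upright from crop (160,470) to (120,270), and the plate's rim shows in the slot at (230,440). I release the tab, back off upward, then move over the plate.

Call:
step_arm --moves '[[[0, 0, 0], [0, 0, 0], 50], [[0, 0, 0], [0, 0, 0], 50], [[0, 0, 0], [0, 0, 0], 50], [[0, 0, -20], [0, 0, 0], 50], [[0, 0, -50], [0, 0, 0], 50], [[30, 0, -60], [0, 0, 0], 45], [[70, 0, -60], [0, 0, 0], 40], [[110, 0, -60], [0, 0, 0], 35]]'

```text
clock: 13.53
tcp_pos: [0.5179, 0.181, 0.2836]
orientation: [0.001, 0.009, 1.0, 0.0]
wrist_force: [-0.7, 0.3, 0.6]
finger_gap: 0.035
grip_force: 0.0
```

Run:
```python
from h import *
rel([.509,.1808,.12],np.pi/2-.021)
im=imaging.read_camera("side"); s=im[220:370,290:430]; t=imaging.read_camera("top")[190:330,190:320]
s=cv2.resize(s,(560,600),interpolation=cv2.INTER_CUBIC);
cv2.imwrite("pics/c7.png",s[:,:,::-1])
# predicted rim ends (z .075) in crop
ex=np.array([np.cos(-.021),np.sin(-.021)]);c=np.array([.5815,.1793])-ex*.067
print("box centre",c,[((proj("side",[[*(c+ex*k),.075]])-[290,220])*4).round() for k in(-.05,.05)])
```

```text
shift [  9.1  -0.4 163.6] rot [0.    0.001 0.003] | tcp [0.5179 0.181  0.2836] down-axis [ 0.001  0.    -1.   ] y [0.018 1.    0.   ]
box centre [0.51451477 0.1807069 ] [array([[364., 267.]]), array([[143., 276.]])]
```

View pics/c7.png

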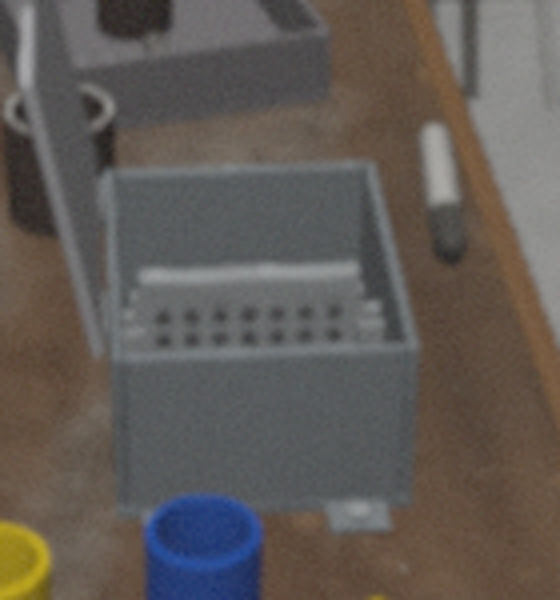

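The rim spans crop (140,275) to (360,268), matching the prediction, and the flap stays open. I descend and grip the rim.

Call:
step_arm --moves '[[[7, 0, 40], [0, 0, 0], 35], [[7, 0, 80], [0, 0, 0], 35], [[7, 0, 120], [0, 0, 0], 35], [[7, 0, 150], [0, 0, 0], 35], [[7, 0, 175], [0, 0, 0], 35], [[7, 0, 195], [0, 0, 0], 35], [[7, 0, 210], [0, 0, 0], 35], [[7, 0, 210], [0, 0, 0], 35]]'

```text
clock: 14.3
tcp_pos: [0.5086, 0.1807, 0.07]
orientation: [-0.003, 0.009, 1.0, -0.001]
wrist_force: [-1.2, -0.2, 0.3]
finger_gap: 0.0349
grip_force: 0.0
```

Call:
step_arm --moves '[[[0, 0, 12], [0, 0, 0], 35], [[0, 0, 21], [0, 0, 0], 35], [[0, 0, 21], [0, 0, 0], 35], [[0, 0, 21], [0, 0, 0], 2], [[0, 0, 21], [0, 0, 0], 2], [[0, 0, 21], [0, 0, 0], 2], [[0, 0, 21], [0, 0, 0], 2], [[0, 0, 21], [0, 0, 0], 2]]' --grip_force 60

```text
clock: 14.97
tcp_pos: [0.5118, 0.1814, 0.0535]
orientation: [0.001, 0.009, 1.0, 0.0]
wrist_force: [-0.3, -1.0, 4.7]
finger_gap: 0.0086
grip_force: 59.6
```

Call:
step_arm --moves '[[[0, 0, -8], [0, 0, 0], 2], [[0, 0, -22], [0, 0, 0], 2], [[0, 0, -42], [0, 0, 0], 2], [[0, 0, -66], [0, 0, 0], 2], [[0, 0, -92], [0, 0, 0], 2], [[0, 0, -118], [0, 0, 0], 2], [[0, 0, -144], [0, 0, 0], 2], [[0, 0, -165], [0, 0, 0], 2]]'

```text
clock: 15.63
tcp_pos: [0.5109, 0.1812, 0.2198]
orientation: [0.001, 0.009, 1.0, 0.0]
wrist_force: [0.3, 0.5, -1.5]
finger_gap: 0.0086
grip_force: 58.9
```

Call:
step_arm --moves '[[[10, 0, -20], [0, 0, 0], 2], [[25, 0, -40], [0, 0, 0], 2], [[40, 0, -50], [0, 0, 0], 2], [[50, 0, -50], [0, 0, 0], 2], [[50, 0, -50], [0, 0, 0], 2]]'

```text
clock: 16.05
tcp_pos: [0.4593, 0.1822, 0.2682]
orientation: [0.0, 0.009, 1.0, 0.0]
wrist_force: [-0.0, 0.8, -1.6]
finger_gap: 0.0086
grip_force: 58.9
```

Run:
```python
from h import *
t,r,s=tool(); rel(t,0.0); print(s["joint_pos"].round(3),s["finger_gap"],s["grip_force"],s["wrist_force"])
```

```text
shift [0. 0. 0.] rot [ 0.    -0.     1.554] | tcp [0.4593 0.1822 0.2682] down-axis [ 0.  0. -1.] y [0.017 1.    0.   ]
[ 0.215  0.147 -0.078  1.345  0.     0.232] 0.008627612850781853 58.872309923172 [-0.01774713  0.8153321  -1.55089763]
```

Call:
step_arm --moves '[[[0, 0, 0], [0, 0, 0.1], 2], [[0, 0, 0], [0, 0, 0.2], 2], [[0, 0, 0], [0, 0, 0.3], 2], [[0, 0, 0], [0, 0, 0.4], 2], [[0, 0, 0], [0, 0, 0.5], 2], [[0, 0, 0], [0, 0, 0.6], 2], [[0, 0, 0], [0, 0, 0.7], 2], [[0, 0, 0], [0, 0, 0.8], 2]]'

```text
clock: 16.72
tcp_pos: [0.4609, 0.1819, 0.2658]
orientation: [-0.001, 0.4, 0.917, -0.001]
wrist_force: [-0.7, 0.1, -0.9]
finger_gap: 0.0082
grip_force: 58.8
```

Call:
step_arm --moves '[[[0, 0, 0], [0, 0, 0.1], 2], [[0, 0, 0], [0, 0, 0.2], 2], [[0, 0, 0], [0, 0, 0.3], 2], [[0, 0, 0], [0, 0, 0.4], 2], [[0, 0, 0], [0, 0, 0.5], 2], [[0, 0, 0], [0, 0, 0.6], 2], [[0, 0, 0], [0, 0, 0.7], 2], [[0, 0, 0], [0, 0, 0.755], 2]]'

```text
clock: 17.38
tcp_pos: [0.4609, 0.1819, 0.2658]
orientation: [-0.001, 0.709, 0.705, -0.001]
wrist_force: [-0.0, -0.2, -0.9]
finger_gap: 0.0088
grip_force: 58.8
```

Call:
step_arm --moves '[[[0, 0, 0], [0, 0, 0], 2], [[0, 0, 0], [0, 0, 0], 2], [[0, 0, 0], [0, 0, 0], 2], [[0, 0, 0], [0, 0, 0], 2]]'

```text
clock: 17.72
tcp_pos: [0.461, 0.182, 0.267]
orientation: [-0.0, 0.707, 0.707, -0.0]
wrist_force: [0.3, -0.2, -1.2]
finger_gap: 0.0085
grip_force: 58.8
```

Run:
```python
from h import *
t,r,s=tool(); rel(t,0.0); print(s["finger_gap"],s["grip_force"])
a=imaging.read_camera("side")[60:370,230:430];b=imaging.read_camera("top")[160:320,190:510]
a=cv2.resize(a,(310,480));b=cv2.resize(b,(480,240));o=np.zeros((480,790,3),np.uint8);o[:,:310]=a;o[:240,310:]=b
cv2.imwrite("pics/c8.png",o[:,:,::-1])
```

```text
shift [0. 0. 0.] rot [-0.001  0.    -0.001] | tcp [0.461 0.182 0.267] down-axis [-0.001 -0.    -1.   ] y [ 1.    -0.001 -0.001]
0.00853383006915233 58.8471794128418
```

View pics/c8.png

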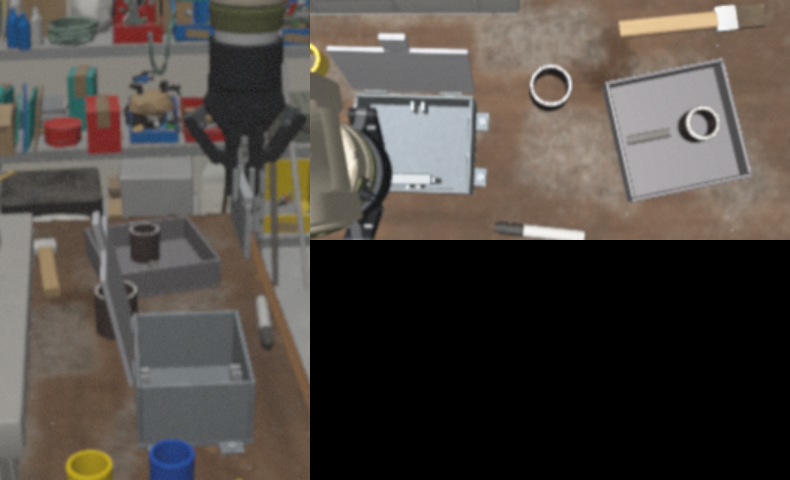

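The plate hangs upright at (243,200) in the left panel, edge-on to the side camera, so its broad face is turned to the front. The flap is open and both fittings are in the tray at (648,135) and (702,125). I hand in.

```bash
python3 -c "
from workcell import env
print(env.hand_in())"
```

```text
the job is handed in; nothing more can be done
None
```

I handed the job in at about 18 s on the robot's clock: the coupling and bar are in the tray, the flap is open past upright, and the gripper holds the plate upright with a broad face to the front, its lower edge about 0.22 m above the bench; the hand-in returned no verdict.

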